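# Snap the speed knob onto the carousel turntable

## Robot

A 6-joint arm with a two-finger parallel gripper is mounted at the origin on the work surface. World frame = base frame: x ahead of the robot, y to its left, z up, the work surface at z = 0. Lengths are in mm, angles in degrees, forces in N, time in s.
With the tool pointing down it reaches from about 325 to 750 mm from the base axis. Payload 7.6 kg.
Tool frame: the origin (TCP) lies midway between the tips of the shut fingers; the grasp point (between the pads) lies 19 mm behind it; z points along the fingers, y is the line along which they close (so a half turn about z gives the same grasp; the last joint's range is limited). The gripper opens to 85 mm and grips with 20 to 120 N. Pads are 22 mm wide; open, the fingers measure 114 mm over their backs; the gripper's body (76 mm by 85 mm) begins 54 mm behind the grasp point. The pads swing forward as they close: fully open they stand 13 mm farther back than shut.
Start: joints at [-69.689, 2.991, 80.254, -0, 96.75, -4.028], TCP at [216.399, -478.348, 231.323] pointing down, gripper open.
Joint ranges: [-166.34, 166.34], [-52.06, 124.39], [6.96, 135.62], [-60.46, 240.46], [14.63, 156.25], [-167.68, 167.68]. Speed limits (degrees/s): [147.25, 147.25, 172.46, 180, 180, 180].

## Interface

Orientations are given as a 3x3 rotation matrix whose columns are the frame's x, y, z axes.
In Python, from workcell import arm gives the robot as it stands.
- The arm moves only by the tool jog_arm, never from a script. Its arguments are lists of equal length, an entry for each row: "translation": the shift along the world's x, y, z in units of 0.05 m (1.0 is 0.05 m), a list of three; "twist": the turn about the world's z in units of 0.15 rad (1.0 is 0.15 rad); "fingers": the finger opening in mm, from 0 to 85.4. In form: {"translation": [[x, y, z], ...], "twist": [twist, ...], "fingers": [fingers, ...]}. A call has exactly 8 rows; each row shifts and turns the commanded pose from where the row before left it; what a row does not reach is not made up. A row lasts 1/8 s, in which the tool goes at most 62.5 mm and 10.7 degrees, less where a joint would pass 70% of its speed; a pose out of reach is approached as far as the arm can. A call with a number of a shift or a turn outside -1 to 1 is refused whole. A call with a gripper value outside its range is refused whole. The fingers move at their own pace and stop on an object; "force" is the grip in N (left out, the last holds). Time passes only in rows, so rows that do not move let the fingers close, or fill a call up. It gives the time, the measured TCP pose, the force, the opening and the grip force at its end, in the units of the state.
- arm.state(): the state, without advancing time (a new reading comes with each control period).
- arm.read_camera(name): name is "scene" or "top"; returns the picture (420x560x3 uint8, red, green, blue); there is no depth.
- arm.calibration(name): a dict with "mtx" (3x3 intrinsics, pixels), "world_to_cam" (4x4, takes a point from world to camera coordinates). Camera axes: x right, y down, z forward; pixel columns grow to the right and rows downward; lengths in mm; the calibration is good to about 2 mm. A picture is of the moment at which its call begins. calibration takes no time and is no camera call.
- arm.finish_job(): hands the job in; it is judged then, once.
Trained networks look in the newest picture that a camera, given by its name, has taken for a name from the list of things; names that differ only in an ending like _2 or _b are one class to them, and where a whole thing is asked for, a point or a joint stands for the part that bears it (a point fixed in the world has none). Each returns a list of dicts, best first, with "p" (0 to 1); they miss things now and then, are a little off and sometimes report something else, mostly with a low value. They report only what shows in the picture. A call takes as long as a camera call. They do not tell look-alikes from the thing itself.
- arm.search_frame(camera, name): "extent" ([left, top, right, bottom] in pixels, round what is visible of it).
- arm.trace(camera, name): "region" (420x560 bool, what is visible of it) and "extent" ([left, top, right, bottom] in pixels, round what is visible of it).
The state is a dict: "time": time; "joint_pos": joint angles; "dq": joint speeds; "joint_torque": joint torques, N m; "eef_pos": TCP position; "ee_rot": TCP orientation; "force": force on the tool from outside, world axes, zero at the start; "torque": the same for the moment, N m; "width": finger opening in mm; "finger_force": force on a finger pad.
Only numpy, scipy, OpenCV 4.12 (cv2) and the standard library are available. Lean on these libraries where they do the work, as an engineer would, in place of code of your own. Each camera call takes 0.05 s, during which the arm holds its last target. There are 200 camera calls.

## Task

The carousel turntable has lost its speed knob. Take the red knob with the D-shaped bore, turn it so that its flat (white nib) matches the flat of the D-shaft (white line on the green deck), push it down onto the shaft until it snaps fully home, and let go. Leave the blue knob where it lies.

Things in the scene. Friction and masses are not known exactly. Their poses are not given: they have to be found in the camera images.
- red_knob: Knob to fit: loose red octagonal cup, 56 mm across flats, 30 high, 90 g, cup 48 wide inside. Its 10 mm brass floor has a D bore: radius 17 mm, flat 7.5 mm from the axis on the -x side, where a white nib sticks out 7 mm at the foot, 6 high. Origin on the axis at the underside, z up. Two faces look along +y and -y: good to grip, fingertips 8 mm above the underside.
- shaft_seat (a point): Foot of the upright steel D-shaft, on its axis, at the fixed green deck 36 mm above the counter: knob's origin when home, x axes alike. The flat faces -x; a white deck line lies there. Radius 13 mm, flat 3.5 mm from the axis (4 mm clearance, about 15 degrees), 27 mm high, plus a 10 mm cone tip. Carousel, radius 72, 170 mm above deck, stands 185 mm away at +y.
- catch (a joint): One of two like copper spring catches on the shaft's +y and -y sides, hinged 27 mm above the deck, spreading down and out to 20 mm from the axis. 0 rad: sprung out. The knob's floor coming down meets them about 18 mm above home; about 10 N pushes past, folding them in 0.2 rad; just before home they snap out again above the floor plate.
- blue_knob: Bystander, to be left alone: a blue knob of the same outside form and size as the red one, but with a 20 mm square bore. Origin on its axis at the underside.
Mind the look-alikes: they are no part of the job. Several things have the shape of the red_knob; the one meant has the colours described above.

How it is judged (in metres and radians):
At the end, for the whole second after the job is handed in: The red knob sits on the D-shaft, fully down on the deck (underside within 3.5 mm of the seat, within 8 mm of the shaft's axis, flats matched within 28 degrees, upright within 7 degrees), the catch has snapped back out above its floor plate (below 0.1 rad), and the knob is at rest and released (z of red_knob in the frame of shaft_seat below 0.0035 m and horizontal distance between red_knob and shaft_seat below 0.008 m and angle between the x axis of red_knob and the x axis of shaft_seat, either way round below 0.5 rad and angle between red_knob's own z axis and vertical below 0.12 rad and value of joint catch below 0.1 rad and linear speed of red_knob below 0.02 m/s); the robot touches nothing.
It fails at once if the blue knob is pushed or carried more than 30 mm from where it lay (distance of blue_knob from where it was at the start of the episode above 0.03 m).
It also fails if it takes over 38 s, if anything falls off the work surface, if the arm or the gripper's body presses on something with over 40 N, if the wrist force passes 120 N, or if a joint passes its speed limit or range.

## Working session

There is one attempt and no reset: what is moved stays moved. The work goes in short steps, Python scripts to look and compute and a tool call to move; the robot and the scene stay as the last step left them, time stands still between calls to the robot, and variables do not carry over. Pictures are saved under pics/ and viewed, at most 10 in all, crops included, and the job is handed in when it is done.

Besides the shell and the picture viewer there is one more tool, called after "Emit:" by a JSON object that holds its "name" and its "arguments". jog_arm: Moves the arm, as the interface text tells. Shifts and turns lie within -1 to 1; 1 stands for 0.05 m of shift or 0.15 rad of turn. Its arguments: {"type":"object","properties":{"translation":{"type":"array"},"twist":{"type":"array"},"fingers":{"type":"array"},"force":{"type":"number"}},"required":["translation","twist","fingers"]}

```bash
mkdir -p pics; python3 - <<'E'
from workcell import arm
import cv2,numpy as np
for c in ("top","scene"):
    im=arm.read_camera(c); np.save(f"pics/{c}0.npy",im)
    cv2.imwrite(f"pics/{c}0.png",im[:,:,::-1])
    for n in ("red_knob","catch","blue_knob"):
        print(c,n,[(np.round(d["extent"]),round(d["p"],2)) for d in arm.search_frame(c,n)])
    k=arm.calibration(c); print(np.round(k["mtx"],1).tolist(),np.round(k["world_to_cam"],3).tolist())
s=arm.state();print(s["time"],s["eef_pos"],s["ee_rot"])
a=cv2.imread("pics/top0.png")
E
```

```text
top red_knob [(array([350., 185., 386., 224.]), 0.73), (array([345., 135., 377., 170.]), 0.62)]
top catch []
top blue_knob [(array([377., 265., 410., 299.]), 0.83)]
[[441.0, 0.0, 276.5], [0.0, 441.0, 213.3], [0.0, 0.0, 1.0]] [[-0.012, -1.0, 0.007, -57.943], [-0.982, 0.01, -0.19, 582.502], [0.189, -0.009, -0.982, 707.641], [0.0, 0.0, 0.0, 1.0]]
scene red_knob [(array([168., 191., 205., 224.]), 0.9), (array([228., 191., 260., 224.]), 0.72), (array([128., 217., 166., 250.]), 0.67)]
scene catch []
scene blue_knob [(array([208., 160., 234., 184.]), 0.94)]
[[386.2, 0.0, 272.1], [0.0, 386.2, 207.5], [0.0, 0.0, 1.0]] [[-0.567, 0.823, 0.022, 370.121], [0.456, 0.336, -0.824, -187.566], [-0.686, -0.457, -0.566, 1044.345], [0.0, 0.0, 0.0, 1.0]]
0.4 [ 216.37227292 -478.3144501   231.20757154] [[ 9.11139768e-01  4.12097463e-01 -5.51651457e-05]
 [ 4.12097467e-01 -9.11139759e-01  1.32206322e-04]
 [ 4.21873238e-06 -1.43191854e-04 -9.99999990e-01]]
```

View pics/top0.png

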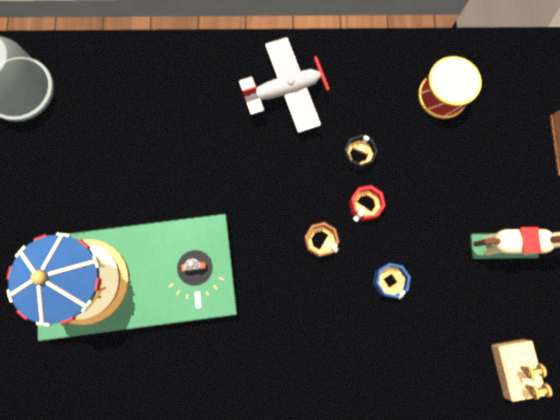

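View pics/scene0.png

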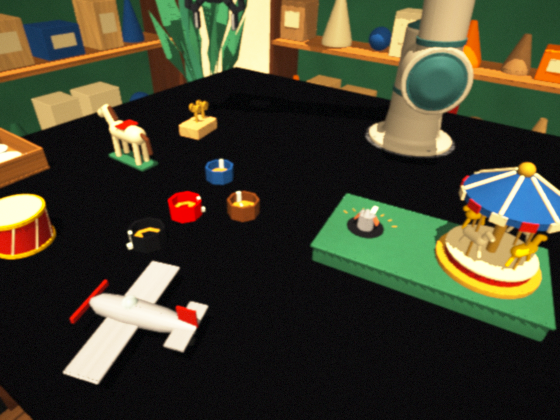

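The top view shows four octagonal knobs: black (361,151), red (368,203), brown (322,239) and blue (392,281). The red one at (368,203) fits: it has a red body and a white nib at about (359,217). The shaft is at about (193,267) and its deck line at (198,299). Next I'll enlarge both and measure.

```bash
cat > h.py <<'E'
import numpy as np,cv2
from workcell import arm
def ray(c,uv,z):
    k=arm.calibration(c);K=np.array(k["mtx"]);T=np.array(k["world_to_cam"])
    R,t=T[:3,:3],T[:3,3];o=-R.T@t;d=R.T@np.linalg.solve(K,[uv[0],uv[1],1]);return (o+d*(z-o[2])/d[2])[:2]
def proj(c,p):
    k=arm.calibration(c);K=np.array(k["mtx"]);T=np.array(k["world_to_cam"])
    q=K@(T[:3,:3]@np.array(p,float)+T[:3,3]);return q[:2]/q[2]
def comp(im,box,f,minarea=4):
    x0,y0,x1,y1=box;h=cv2.cvtColor(im[y0:y1,x0:x1],cv2.COLOR_RGB2HSV).astype(int)
    m=f(h[...,0],h[...,1],h[...,2]).astype(np.uint8)
    n,l,s,c=cv2.connectedComponentsWithStats(m)
    return [(s[i][4],np.round(c[i]+[x0,y0],1),(s[i][:2]+[x0,y0]).tolist(),s[i][2:4].tolist()) for i in range(1,n) if s[i][4]>=minarea]
E
python3 - <<'E'
from h import *
t=np.load("pics/top0.npy");s=np.load("pics/scene0.npy")
white=lambda h,S,v:(S<90)&(v>150)
red=lambda h,S,v:((h<6)|(h>172))&(S>150)&(v>70)
print("top nib",comp(t,(345,180,392,230),white)); print("top red",comp(t,(345,180,392,230),red,20))
print("line",comp(t,(165,240,230,320),white)); print("black",comp(t,(165,240,230,300),lambda h,S,v:v<60,50))
print("sc nib",comp(s,(160,185,210,230),white)); print("sc red",comp(s,(160,185,210,230),red,20))
print("sc shaft",comp(s,(335,195,400,245),white)); print("sc black",comp(s,(335,195,400,245),lambda h,S,v:v<60,50))
z=lambda im,b,k:cv2.resize(im[b[1]:b[3],b[0]:b[2]],None,fx=k,fy=k,interpolation=cv2.INTER_CUBIC)
a=np.hstack([z(t,(340,180,400,230),6.6667),z(t,(165,240,225,315),5.3333)[:333] if 0 else z(t,(163,250,223,310),5.5555)[:333,:]])
b=np.hstack([z(s,(155,185,215,225),6.0),z(s,(335,195,395,235),6.0)])
w=max(a.shape[1],b.shape[1]);p=lambda q:cv2.copyMakeBorder(q,0,0,0,w-q.shape[1],0)
o=np.vstack([p(a),p(b)]);print(o.shape);cv2.imwrite("pics/crop.png",o[:,:,::-1])
E
```

```text
top nib [(np.int32(154), array([363. , 211.4]), [353, 200], [26, 22])]
top red [(np.int32(449), array([367.8, 200.7]), [349, 184], [37, 37])]
line [(np.int32(3932), array([196.9, 281.1]), [165, 240], [65, 80]), (np.int32(156), array([191.3, 264. ]), [184, 258], [16, 13])]
black [(np.int32(77), array([196.5, 271.7]), [185, 267], [23, 8])]
sc nib [(np.int32(7), array([198.3, 197.4]), [197, 197], [4, 2]), (np.int32(16), array([203. , 208.5]), [202, 206], [3, 6])]
sc red [(np.int32(828), array([184.2, 207.1]), [167, 191], [36, 33])]
sc shaft [(np.int32(351), array([367. , 217.9]), [358, 205], [21, 26])]
sc black [(np.int32(63), array([337.6, 199.1]), [335, 195], [9, 12]), (np.int32(268), array([384.8, 198.6]), [357, 195], [43, 12]), (np.int32(273), array([364. , 229.5]), [348, 219], [35, 19])]
(573, 733, 3)
```

View pics/crop.png

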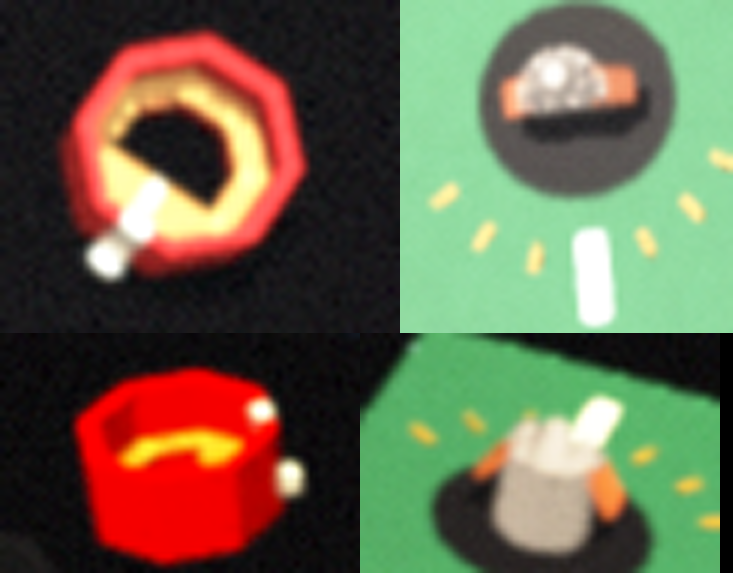

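The crop confirms the target: a red octagon with a D bore and a white nib at lower left, tip at about (355.9,218.7). The bore flat runs from (355.5,202.5) to (372,211.5). The shaft sits on a dark disc centred near (194.7,267.8), with the deck line running from (197.2,291.8) to (198.5,308). Now I'll fit the poses.

```bash
cat > fit.py <<'E'
from h import *
from scipy.optimize import minimize
def sil(p,c,shape=(420,560),k=4):
    x,y,th=p;R=28/np.cos(np.pi/8);a=th+np.pi/8+np.arange(8)*np.pi/4
    P=[proj(c,(x+R*np.cos(q),y+R*np.sin(q),z)) for q in a for z in (0,30)]
    h=cv2.convexHull(np.array(P,np.float32))
    m=np.zeros(shape,np.uint8);cv2.fillPoly(m,[np.round(h*16).astype(int)],1,shift=4);return m>0
def redmask(im,box):
    x0,y0,x1,y1=box;h=cv2.cvtColor(im,cv2.COLOR_RGB2HSV).astype(int)
    m=((h[...,0]<8)|(h[...,0]>170))&(h[...,1]>120)&(h[...,2]>50);o=np.zeros(m.shape,np.float32);o[y0:y1,x0:x1]=m[y0:y1,x0:x1]
    pts=np.argwhere(o)[:,::-1].astype(np.int32);f=np.zeros(m.shape,np.uint8);cv2.fillPoly(f,[cv2.convexHull(pts)],1);return f>0
def fit(ms,p0):
    f=lambda p:sum((sil(p,c)^m).sum() for c,m in ms.items())
    best=None
    for t in np.radians([0,15,30]):
        r=minimize(f,[p0[0],p0[1],t],method="Nelder-Mead",options=dict(initial_simplex=[[p0[0],p0[1],t],[p0[0]+6,p0[1],t],[p0[0],p0[1]+6,t],[p0[0],p0[1],t+.3]]))
        if best is None or r.fun<best.fun: best=r
    return best
E
python3 - <<'E'
from fit import *
t=np.load("pics/top0.npy");s=np.load("pics/scene0.npy")
mt=redmask(t,(343,180,392,228));ms=redmask(s,(160,185,210,230))
p0=ray("top",(368.4,202),30)
for n,d in (("top",dict(top=mt)),("scene",dict(scene=ms)),("both",dict(top=mt,scene=ms))):
    r=fit(d,p0);print(n,r.x[:2].round(1),"th mod45",np.degrees(r.x[2])%45,r.fun)
A,B=ray("top",(355.5,202.5),10),ray("top",(371.95,211.5),10);d=B-A
print("flat line",A,B,"dir",np.degrees(np.arctan2(d[1],d[0])))
c=r.x[:2];n=ray("top",(355.9,218.7),3)-c;print("nib",np.hypot(*n),np.degrees(np.arctan2(n[1],n[0])))
h=cv2.cvtColor(t,cv2.COLOR_RGB2HSV).astype(int)
g=((h[...,0]>40)&(h[...,0]<90)&(h[...,1]>60));sub=(~g)[245:290,168:222].astype(np.uint8)
n,l,st,ce=cv2.connectedComponentsWithStats(sub);i=1+np.argmax(st[1:,4])
cs,_=cv2.findContours((l==i).astype(np.uint8),0,1);e=cv2.fitEllipse(max(cs,key=len));u=np.array(e[0])+[168,245]
print("disc",u,e[1],ray("top",u,36))
D=ray("top",u,36);L1,L2=ray("top",(197,291.5),36),ray("top",(198.5,308),36)
f=lambda v:np.degrees(np.arctan2(v[1],v[0]))
print("line",L1,L2,"dir",f(L2-L1),"from disc",f((L1+L2)/2-D))
print("tip proj",proj("top",(*D,73)),proj("scene",(*D,73)),"scene foot",proj("scene",(*D,36)))
E
```

```text
Traceback (most recent call last):
  File "fit.py", line 16, in fit
    r=minimize(f,[p0[0],p0[1],t],method="Nelder-Mead",options=dict(initial_simplex=[[p0[0],p0[1],t],[p0[0]+6,p0[1],t],[p0[0],p0[1]+6,t],[p0[0],p0[1],t+.3]]))
  File "fit.py", line 13, in <lambda>
    f=lambda p:sum((sil(p,c)^m).sum() for c,m in ms.items())
               ~~~^^^^^^^^^^^^^^^^^^^^^^^^^^^^^^^^^^^^^^^^^^
  File "fit.py", line 13, in <genexpr>
    f=lambda p:sum((sil(p,c)^m).sum() for c,m in ms.items())
                    ~~~^^^^^
  File "fit.py", line 5, in sil
    P=[proj(c,(x+R*np.cos(q),y+R*np.sin(q),z)) for q in a for z in (0,30)]
       ~~~~^^^^^^^^^^^^^^^^^^^^^^^^^^^^^^^^^^^
  File "h.py", line 7, in proj
    k=arm.calibration(c);K=np.array(k["mtx"]);T=np.array(k["world_to_cam"])
ValueError: time passes only in moves, steps and waits
```

```bash
sed -i 's/^from workcell import arm/from workcell import arm\nCAL={c:arm.calibration(c) for c in ("top","scene")}/; s/k=arm.calibration(c)/k=CAL[c]/' h.py
python3 - <<'E'
from fit import *
t=np.load("pics/top0.npy");s=np.load("pics/scene0.npy")
mt=redmask(t,(343,180,392,228));ms=redmask(s,(160,185,210,230))
p0=ray("top",(368.4,202),30)
for n,d in (("top",dict(top=mt)),("scene",dict(scene=ms)),("both",dict(top=mt,scene=ms))):
    r=fit(d,p0);print(n,r.x[:2].round(1),"th mod45",np.degrees(r.x[2])%45,r.fun)
A,B=ray("top",(355.5,202.5),10),ray("top",(371.95,211.5),10);d=B-A
print("flat line",A,B,"dir",np.degrees(np.arctan2(d[1],d[0])))
c=r.x[:2];n=ray("top",(355.9,218.7),3)-c;print("nib",np.hypot(*n),np.degrees(np.arctan2(n[1],n[0])))
h=cv2.cvtColor(t,cv2.COLOR_RGB2HSV).astype(int)
g=((h[...,0]>40)&(h[...,0]<90)&(h[...,1]>60));sub=(~g)[245:290,168:222].astype(np.uint8)
n,l,st,ce=cv2.connectedComponentsWithStats(sub);i=1+np.argmax(st[1:,4])
cs,_=cv2.findContours((l==i).astype(np.uint8),0,1);e=cv2.fitEllipse(max(cs,key=len));u=np.array(e[0])+[168,245]
print("disc",u,e[1],ray("top",u,36))
D=ray("top",u,36);L1,L2=ray("top",(197,291.5),36),ray("top",(198.5,308),36)
f=lambda v:np.degrees(np.arctan2(v[1],v[0]))
print("line",L1,L2,"dir",f(L2-L1),"from disc",f((L1+L2)/2-D))
print("tip proj",proj("top",(*D,73)),proj("scene",(*D,73)),"scene foot",proj("scene",(*D,36)))
E
```

```text
top [ 607.8 -229.4] th mod45 39.294353945190586 122.0
scene [ 605.7 -232.1] th mod45 19.3092455143255 75.0
both [ 607.3 -230.5] th mod45 28.483100500432883 226.0
flat line [ 609.40710291 -210.98191536] [ 592.14517528 -240.53471917] dir -120.2893956305916
nib 32.917515044578494 145.17140178596046
disc [194.42141151 267.35406876] (33.680320739746094, 35.10411071777344) [491.60649646  78.93064982]
line [450.30920077  73.53784398] [422.57395302  70.36154417] dir -173.46682728811365 from disc -172.7877267201634
tip proj [190.4735216  265.80632638] [368.96353317 209.40481483] scene foot [365.37372707 227.43400617]
```

Emit:
{"name": "jog_arm", "arguments": {"translation": [[0.97,0.62,-0.25],[0.97,0.62,-0.25],[0.97,0.62,-0.25],[0.97,0.62,-0.25],[0.97,0.62,-0.25],[0.97,0.62,-0.25],[0.97,0.62,-0.25],[0.97,0.62,-0.25]], "twist": [-0.8,-0.8,-0.8,-0.8,-0.8,-0.8,-0.8,-0.8], "fingers": [85,85,85,85,85,85,85,85], "force": 40}}

```text
time: 1.4
eef_pos: [605.9, -229.2, 130.9]
ee_rot: [[0.858, -0.513, 0.0], [-0.513, -0.858, -0.0], [0.0, 0.0, -1.0]]
force: [0.5, -0.9, 0.1]
width: 84.7
finger_force: 0.0
```

Emit:
{"name": "jog_arm", "arguments": {"translation": [[0.02,-0.02,-0.8],[0,0,-0.7],[0,0,-0.5],[0,0,-0.35],[0,0,-0.2],[0,0,0],[0,0,0],[0,0,0]], "twist": [0,0,0,0,0,0,0,0], "fingers": [85,85,85,85,85,85,50,50]}}

```text
time: 2.4
eef_pos: [606.3, -231.8, 5.7]
ee_rot: [[0.86, -0.51, 0.003], [-0.51, -0.86, -0.001], [0.003, -0.0, -1.0]]
force: [0.5, 0.3, 0.3]
width: 56.3
finger_force: 42.4
```

Emit:
{"name": "jog_arm", "arguments": {"translation": [[0,0,0],[0,0,0],[0,0,0],[0,0,0],[0,0,0],[0,0,0],[0,0,0],[0,0,0]], "twist": [0,0,0,0,0,0,0,0], "fingers": [40,40,40,40,40,40,40,40], "force": 50}}

```text
time: 3.4
eef_pos: [606.3, -231.8, 5.6]
ee_rot: [[0.86, -0.51, 0.003], [-0.51, -0.86, -0.001], [0.003, -0.0, -1.0]]
force: [-0.4, 0.5, 6.1]
width: 56.1
finger_force: 56.7
```

Emit:
{"name": "jog_arm", "arguments": {"translation": [[0,0,0.6],[0,0,0.9],[0,0,0.9],[-0.3,0.8,0],[-0.3,0.8,0],[-0.3,0.8,0],[-0.3,0.8,0],[-0.3,0.8,0]], "twist": [0,0,0.7,0.75,0.75,0.75,0.75,0.7], "fingers": [40,40,40,40,40,40,40,40]}}

```text
time: 4.4
eef_pos: [529.6, -30.1, 123.8]
ee_rot: [[0.992, 0.128, 0.0], [0.128, -0.992, 0.0], [0.0, -0.0, -1.0]]
force: [-0.3, 1.1, -0.4]
width: 55.7
finger_force: 56.1
```

Emit:
{"name": "jog_arm", "arguments": {"translation": [[-0.3,0.8,0],[-0.3,0.8,0],[-0.2,0.6,0],[0,0,0],[0,0,0],[0,0,0],[0,0,0],[0,0,0]], "twist": [0,0,0,0,0,0,0,0], "fingers": [40,40,40,40,40,40,40,40]}}

```text
time: 5.4
eef_pos: [490.5, 78.2, 123.8]
ee_rot: [[0.992, 0.124, -0.0], [0.124, -0.992, -0.0], [-0.0, 0.0, -1.0]]
force: [0.6, 0.5, -0.7]
width: 55.4
finger_force: 56.0
```

```bash
python3 - <<'E'
from h import *
im=[]
for c in ("top","scene"):
    a=arm.read_camera(c);np.save(f"pics/{c}1.npy",a);im.append(a)
s=arm.state();e=np.array(s["eef_pos"]);print(s["time"],e,np.array(s["ee_rot"])[:2,0],s["width"],s["force"])
o=[]
for c,a in zip(("top","scene"),im):
    p=proj(c,e);print(c,p);x,y=int(p[0]),int(p[1]);x0,y0=max(0,x-60),max(0,y-50)
    o.append(cv2.resize(a[y0:y0+110,x0:x0+100],None,fx=4,fy=4,interpolation=cv2.INTER_CUBIC));print(x0,y0)
cv2.imwrite("pics/over.png",np.hstack(o)[:,:,::-1])
E
```

```text
5.5 [490.45960324  78.42703974 123.79359912] [0.99226965 0.12410051] 55.67798775427625 [-0.4832691  -0.21875537 -0.68406663]
top [184.67251703 264.1561449 ]
124 214
scene [374.27783345 182.2049688 ]
314 132
```

View pics/over.png

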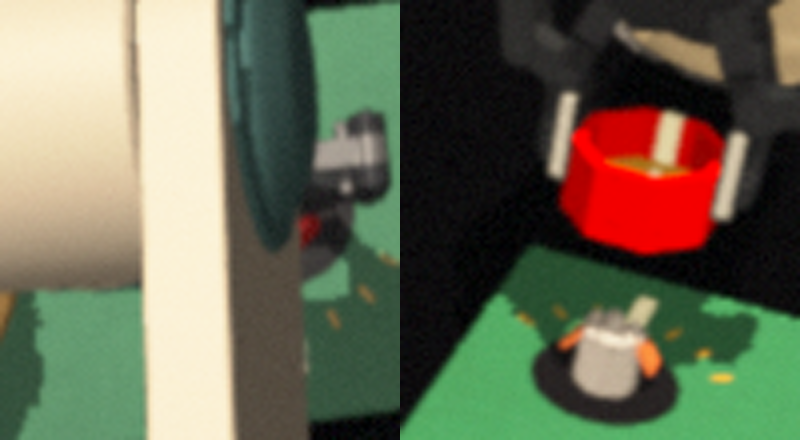

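The scene view shows the knob held level between the pads, with the nib at the far side lined up with the deck line. The shaft disc centre is at about (365,227), which matches the top-view estimate's projection of (365.4,227.4). Next I'll fit the held knob's offset.

```bash
python3 - <<'E'
from fit import *
s=np.load("pics/scene1.npy")
h=cv2.cvtColor(s,cv2.COLOR_RGB2HSV).astype(int)
m=((h[...,0]<5)|(h[...,0]>174))&(h[...,1]>170)&(h[...,2]>70);m[:155]=0;m[198:]=0;m[:,:350]=0;m[:,400:]=0
n,l,st,c=cv2.connectedComponentsWithStats(m.astype(np.uint8));i=1+np.argmax(st[1:,4]);print(st[i],c[i])
pts=np.argwhere(l==i)[:,::-1].astype(np.int32);f=np.zeros(m.shape,np.uint8);cv2.fillPoly(f,[cv2.convexHull(pts)],1);f=f>0
th=np.arctan2(.1241,.9923);ax=np.array([np.cos(th),np.sin(th)]);ay=np.array([-ax[1],ax[0]])
def S(x,y,z,t):
    a=t+np.pi/8+np.arange(8)*np.pi/4;R=28/np.cos(np.pi/8);o=np.array([490.5,78.4])+ax*x+ay*y
    P=np.array([proj("scene",(o[0]+R*np.cos(q),o[1]+R*np.sin(q),z+k)) for q in a for k in (0,30)],np.float32)
    M=np.zeros(m.shape,np.uint8);cv2.fillPoly(M,[np.round((cv2.convexHull(P)-0)*16).astype(int)],1,shift=4);return M>0
for y in (-2,0,2):
    r=min(((S(x,y,z,th)^f).sum(),x,z) for x in range(-12,13) for z in range(106,128));print(y,r)
    print([( x,min((S(x,y,z,th)^f).sum() for z in range(106,128))) for x in range(-8,9,2)])
print("z=118, free xy",sorted(((S(x,y,118,th)^f).sum(),x,y) for x in range(-10,11) for y in range(-8,9))[:4])
E
```

```text
[ 354  158   41   38 1092] [373.72252747 177.56135531]
-2 (np.int64(71), -1, 119)
[(-8, np.int64(118)), (-6, np.int64(98)), (-4, np.int64(84)), (-2, np.int64(76)), (0, np.int64(77)), (2, np.int64(80)), (4, np.int64(98)), (6, np.int64(100)), (8, np.int64(95))]
0 (np.int64(66), 10, 125)
[(-8, np.int64(177)), (-6, np.int64(143)), (-4, np.int64(141)), (-2, np.int64(130)), (0, np.int64(110)), (2, np.int64(89)), (4, np.int64(89)), (6, np.int64(80)), (8, np.int64(68))]
2 (np.int64(108), 10, 125)
[(-8, np.int64(256)), (-6, np.int64(234)), (-4, np.int64(228)), (-2, np.int64(215)), (0, np.int64(193)), (2, np.int64(186)), (4, np.int64(147)), (6, np.int64(144)), (8, np.int64(119))]
z=118, free xy [(np.int64(76), -2, -2), (np.int64(77), -3, -2), (np.int64(82), -1, -2), (np.int64(91), -4, -3)]
```

Emit:
{"name": "jog_arm", "arguments": {"translation": [[0.05,0.03,0],[0,0,-0.3],[0,0,-0.3],[0,0,-0.2],[0,0,-0.2],[0,0,-0.1],[0,0,-0.1],[0,0,0]], "twist": [0,0,0,0,0,0,0,0], "fingers": [40,40,40,40,40,40,40,40]}}

```text
time: 6.5
eef_pos: [492.8, 80.1, 63.6]
ee_rot: [[0.992, 0.124, -0.0], [0.124, -0.992, -0.0], [-0.0, 0.0, -1.0]]
force: [0.0, -0.6, -0.8]
width: 55.7
finger_force: 56.0
```

```bash
python3 - <<'E'
from h import *
a=arm.read_camera("scene");np.save("pics/scene2.npy",a);s=arm.state();print(s["time"],s["eef_pos"],s["force"],s["torque"])
cv2.imwrite("pics/on.png",cv2.resize(a[140:260,300:440],None,fx=5,fy=5,interpolation=cv2.INTER_CUBIC)[:,:,::-1])
E
```

```text
6.55 [492.9852975   80.15534627  63.93209813] [ 0.54899839 -0.32049996 -1.03995566] [0.03935603 0.0156157  0.02077171]
```

View pics/on.png

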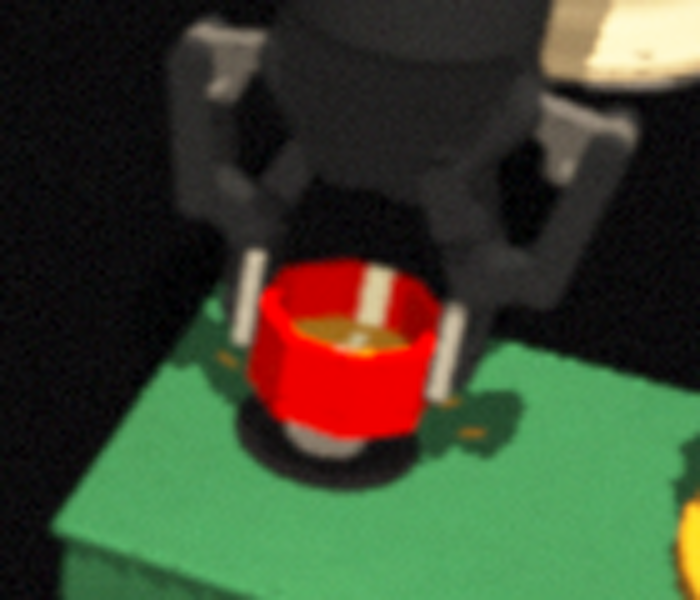

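The knob sits over the shaft: the tip shows inside the bore near crop (355,340) and the force is about zero. Now I'll push it down.

Emit:
{"name": "jog_arm", "arguments": {"translation": [[0,0,-0.08],[0,0,-0.08],[0,0,-0.08],[0,0,-0.08],[0,0,-0.08],[0,0,-0.06],[0,0,0],[0,0,0]], "twist": [0,0,0,0,0,0,0,0], "fingers": [40,40,40,40,40,40,40,40], "force": 70}}

```text
time: 7.55
eef_pos: [492.8, 80.2, 41.7]
ee_rot: [[0.992, 0.125, -0.0], [0.125, -0.992, -0.0], [-0.0, 0.0, -1.0]]
force: [-6.1, -1.5, 11.0]
width: 54.8
finger_force: 79.0
```

Emit:
{"name": "jog_arm", "arguments": {"translation": [[0,0,-0.02],[0,0,-0.02],[0,0,-0.02],[0,0,0],[0,0,0],[0,0,0],[0,0,0],[0,0,0]], "twist": [0,0,0,0,0,0,0,0], "fingers": [40,40,40,40,40,40,40,40]}}

```text
time: 8.55
eef_pos: [492.9, 80.3, 41.6]
ee_rot: [[0.992, 0.125, -0.0], [0.125, -0.992, -0.0], [-0.0, 0.0, -1.0]]
force: [-19.7, -3.4, 35.0]
width: 55.5
finger_force: 81.6
```

```bash
python3 - <<'E'
from h import *
a=arm.read_camera("scene");np.save("pics/scene3.npy",a);s=arm.state();print(s["time"],s["eef_pos"],s["force"],s["torque"])
print(proj("scene",(491.6,78.9,36)),proj("scene",(491.6,78.9,66)))
cv2.imwrite("pics/down.png",cv2.resize(a[170:250,320:420],None,fx=7,fy=7,interpolation=cv2.INTER_CUBIC)[:,:,::-1])
E
```

```text
8.6 [492.86640647  80.23980808  41.62615703] [-19.56920016  -3.90216401  35.39994225] [-0.67622364  3.01223785 -0.07823343]
[365.35828967 227.42557135] [368.25024177 212.89892911]
```

View pics/down.png

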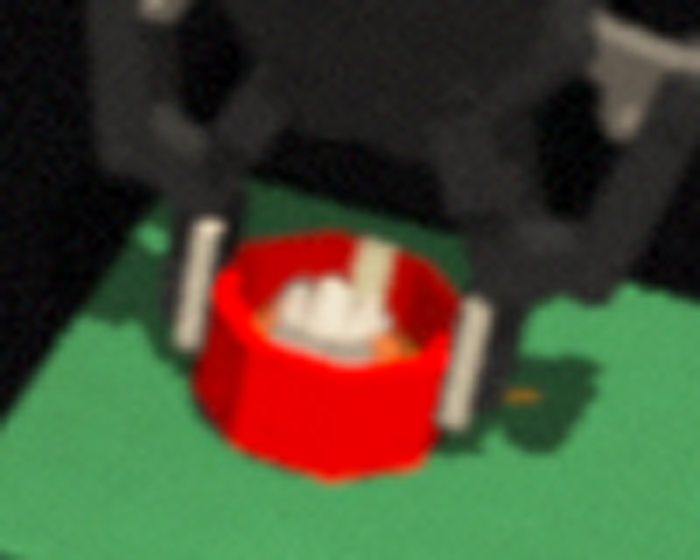

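The knob is down: the deck disc is hidden, and the shaft tip and orange catches show inside the cup at about (367,216). I'll compare the silhouette with the home pose before letting go.

```bash
python3 - <<'E'
from fit import *
s=np.load("pics/scene3.npy")
h=cv2.cvtColor(s,cv2.COLOR_RGB2HSV).astype(int)
m=((h[...,0]<5)|(h[...,0]>174))&(h[...,1]>170)&(h[...,2]>70)
n,l,st,c=cv2.connectedComponentsWithStats(m[195:245,340:395].astype(np.uint8));i=1+np.argmax(st[1:,4]);print(st[i])
pts=(np.argwhere(l==i)[:,::-1]+[340,195]).astype(np.int32);f=np.zeros(m.shape,np.uint8);cv2.fillPoly(f,[cv2.convexHull(pts)],1);f=f>0
th=.125
def S(x,y,z):
    a=th+np.pi/8+np.arange(8)*np.pi/4;R=28/np.cos(np.pi/8)
    P=np.array([proj("scene",(491.6+x+R*np.cos(q),78.9+y+R*np.sin(q),z+k)) for q in a for k in (0,30)],np.float32)
    M=np.zeros(m.shape,np.uint8);cv2.fillPoly(M,[np.round(cv2.convexHull(P)*16).astype(int)],1,shift=4);return M>0
for z in range(30,52,3): print(z,min(((S(x,y,z)^f).sum(),x,y) for x in range(-8,9) for y in range(-6,7)))
E
```

```text
[  8   8  37  35 795]
30 (np.int64(60), -8, -4)
33 (np.int64(61), -6, -3)
36 (np.int64(67), -2, -2)
39 (np.int64(81), 2, 0)
42 (np.int64(101), 8, 1)
45 (np.int64(124), 8, 2)
48 (np.int64(229), 8, 3)
51 (np.int64(339), 8, 3)
```

This is consistent with home (z about 36), so I'll release and retreat upward.

Emit:
{"name": "jog_arm", "arguments": {"translation": [[0,0,0],[0,0,0],[0,0,0],[0,0,0],[0,0,0.1],[0,0,0.6],[0,0,0.8],[0,0,0.8]], "twist": [0,0,0,0,0,0,0,0], "fingers": [80,80,80,80,80,80,80,80]}}

```text
time: 9.6
eef_pos: [492.8, 80.2, 154.3]
ee_rot: [[0.992, 0.124, 0.0], [0.124, -0.992, -0.0], [0.0, 0.0, -1.0]]
force: [0.3, 0.4, -0.2]
width: 80.0
finger_force: 0.0
```

Emit:
{"name": "jog_arm", "arguments": {"translation": [[-0.3,-0.8,0.3],[-0.3,-0.8,0.3],[-0.3,-0.8,0.3],[-0.3,-0.8,0],[-0.2,-0.8,0],[0,0,0],[0,0,0],[0,0,0]], "twist": [0,0,0,0,0,0,0,0], "fingers": [80,80,80,80,80,80,80,80]}}

```text
time: 10.6
eef_pos: [423.2, -119.0, 197.9]
ee_rot: [[0.992, 0.126, 0.0], [0.126, -0.992, 0.0], [0.0, -0.0, -1.0]]
force: [0.3, 0.9, -0.4]
width: 80.1
finger_force: 0.0
```

```bash
python3 - <<'E'
from h import *
a=arm.read_camera("scene");b=arm.read_camera("top");s=arm.state();print(s["time"],s["eef_pos"],s["force"])
z=lambda q:cv2.resize(q,None,fx=6,fy=6,interpolation=cv2.INTER_CUBIC)
cv2.imwrite("pics/end.png",np.hstack([z(a[185:260,335:400]),z(b[240:315,163:228])])[:,:,::-1])
E
```

```text
10.7 [ 423.13118598 -119.05580471  197.82258432] [ 0.31347079 -0.27256347 -0.60822979]
```

View pics/end.png

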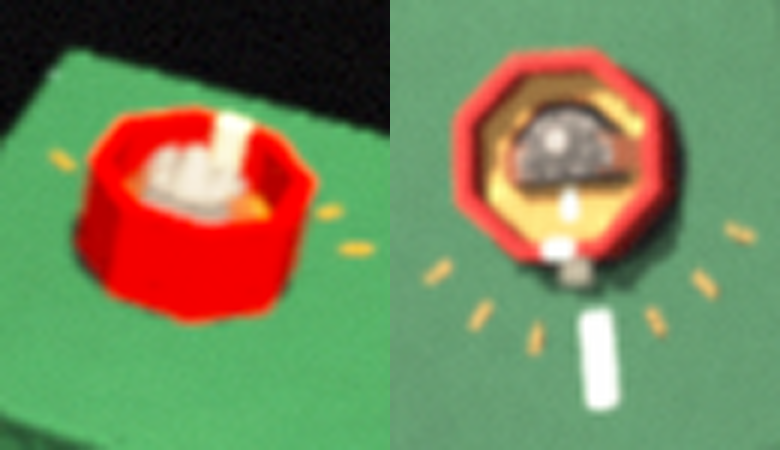

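The knob sits upright around the shaft, and nib and deck line match (top view nib (194,285), line (198,300)). I'll do one height check with both cameras before handing in.

```bash
python3 - <<'E'
from fit import *
ms={}
for c,(x0,y0,x1,y1) in dict(scene=(340,195,395,245),top=(170,240,215,290)).items():
    h=cv2.cvtColor(arm.read_camera(c),cv2.COLOR_RGB2HSV).astype(int)
    m=((h[...,0]<6)|(h[...,0]>172))&(h[...,1]>130)&(h[...,2]>60)
    n,l,st,_=cv2.connectedComponentsWithStats(m[y0:y1,x0:x1].astype(np.uint8));i=1+np.argmax(st[1:,4])
    pts=(np.argwhere(l==i)[:,::-1]+[x0,y0]).astype(np.int32);f=np.zeros(m.shape,np.uint8);cv2.fillPoly(f,[cv2.convexHull(pts)],1);ms[c]=f>0
R=28/np.cos(np.pi/8);a=.12+np.pi/8+np.arange(8)*np.pi/4
def S(c,x,y,z):
    P=np.array([proj(c,(491.6+x+R*np.cos(q),78.9+y+R*np.sin(q),z+k)) for q in a for k in (0,30)],np.float32)
    M=np.zeros((420,560),np.uint8);cv2.fillPoly(M,[np.round(cv2.convexHull(P)*16).astype(int)],1,shift=4);return M>0
for z in (30,33,36,39,42,46,50): print(z,min((sum((S(c,x,y,z)^m).sum() for c,m in ms.items()),x,y) for x in range(-6,7) for y in range(-6,7)))
E
```

```text
30 (np.int64(333), 1, 2)
33 (np.int64(226), 1, 0)
36 (np.int64(142), 1, 1)
39 (np.int64(148), 1, 1)
42 (np.int64(249), 2, 1)
46 (np.int64(421), 0, 0)
50 (np.int64(595), 3, 1)
```

```bash
python3 -c "
from workcell import arm
print(arm.finish_job())"
```

```text
the job is handed in; nothing more can be done
None
```

The red knob is pressed onto the D-shaft to a firm stop at home height, with its flat matched to the deck line, and released; the blue knob was not touched. The job is handed in, but no verdict was returned and I could not read the catch joint directly.

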